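# Turn the jar lid over on the turning ramp and close the ramekin

## Task

The round wooden plug lid lies wrong way round, with its plug up. Turn it over with the steel ramp: lay it plug up on the top part of the slope between the guide rails, let go, and let it slide down and tumble over by itself into the landing tray. Then take it from the tray and set it gently, plug down, in the mouth of the cream ramekin, so that its rim lies flat on the ramekin all round; leave the other things standing where they are.

Things in the scene. Friction and masses are not known exactly. Their poses are not given: they have to be found in the camera images.
- lid_center (a point): centre of the loose wooden plug lid, half-way up its 22 mm: a disc 64 mm across, 10 mm thick, with a round plug 50 mm across, 12 mm tall in its middle (its pale sealing ring, 1 mm proud, is for looks). It starts plug up on the worktop: grip the plug, 10 to 22 mm up. Turned over it stands on the plug, the disc 12 to 22 mm above its support. 63 to 126 g
- lid: the same lid; origin at the middle of the disc's flat outer face, z axis from there through the plug: z up at the start, z down when turned over
- ramp: fixed sheet steel turning ramp. Origin on the worktop under its lower lip, x level, pointing uphill, y across. Face 78 mm wide between rails 8 mm high, slippery (friction 0.15): a lid on it slides at once. From the lip (z 49 mm) it climbs at 55 deg to x 40, z 106, then at 44 deg to x 101, z 165 mm
- ramp_start (a point): point on the upper 44 degree slope, midway between the rails, 47 mm up-slope of the bend (ramp x 74, z 139 mm): lay the middle of the lid's flat face here, tool leaning about as the slope, fingers closing across it, and let go; it trips at the lip and lands on its plug about 80 mm in front of the lip, possibly up to 20 mm off
- tray_center (a point): middle of the landing tray, on its rubber mat, 4 mm above the worktop. The tray lies before the ramp's lip, 130 mm long (ramp x -126 to 4 mm), 148 mm wide; side walls 11 mm, front edge 16 mm above the worktop
- ramekin_rim (a point): middle of the mouth of the loose cream ribbed ramekin, level with its rim, 38 mm above the worktop. Outside 68 mm across, mouth about 56 mm across; 250 g. With the lid properly in, the lid's centre is 1 mm below this point
- ramekin: the same ramekin; origin at the middle of its underside, z up
- tin: bystander: round food tin, 58 mm across, 72 mm tall; origin at the middle of its underside
- burner_cap: bystander: black cast disc, 72 mm across, 20 mm tall; origin at the middle of its underside
Mind the look-alikes: they are no part of the job. There is more than one size of the lid; the job needs the middle-sized.

How it is judged (in metres and radians):
On the way, in this order (a step that is already met when the one before it is completed fails the run):
1. the lid touches the upper slope of the ramp, plug up and leaning with the slope (distance between lid_center and ramp_start below 0.035 m and contact force between lid and ramp above 0.02 N and angle between lid's own z axis and vertical between 0.45 and 1.1 rad).
2. the lid lies turned over in the landing tray, plug down, let go (angle between lid's own z axis and vertical above 3.04 rad and x of lid_center in the frame of ramp between -0.12 and 0 m and y of lid_center in the frame of ramp between -0.07 and 0.07 m and height (world z) of lid_center below 0.025 m and contact force between lid and the fingers below 0.1 N), for 0.2 s.
At the end, for the whole second after the job is handed in: the lid sits plug down in the ramekin's mouth, disc flat on the rim (within about 6 degrees), lid and ramekin centred within 6 mm, lid centre between 5 mm below and 2.5 mm above the rim's height; the ramekin stands upright on the worktop; both at rest and let go (angle between lid's own z axis and vertical above 3.04 rad and horizontal distance between lid_center and ramekin_rim below 0.006 m and z of lid_center in the frame of ramekin_rim between -0.005 and 0.0025 m and angle between ramekin's own z axis and vertical below 0.08 rad and height (world z) of ramekin between -0.006 and 0.006 m and linear speed of each of lid, ramekin below 0.02 m/s); the robot touches nothing.
It fails at once if the lid is turned over in the gripper instead of by the ramp (contact force between lid and the fingers above 0.5 N and angle between lid's own z axis and vertical between 1.75 and 2.2 rad).
It fails at once if the lid is dropped or pressed hard on the ramekin (over 30 N) (contact force between lid and ramekin above 30 N).
It fails at once if a bystander (tin or burner cap) is moved more than 3 cm (distance of any of tin, burner_cap from where it was at the start of the episode above 0.03 m).
It also fails if it takes over 56 s, if anything falls off the work surface, if the arm or the gripper's body presses on something with over 40 N, if the wrist force passes 120 N, or if a joint passes its speed limit or range.

## Robot

A 6-joint arm with a two-finger parallel gripper is mounted at the origin on a cart in front of the work surface, level with it; the furniture and walls round the work are solid. World frame = base frame: x ahead of the robot, y to its left, z up, the work surface at z = 0. Lengths are in m, angles in degrees, forces in N, time in s.
With the tool pointing down it reaches from about 0.4 to 0.825 m from the base axis. Payload 7 kg.
Tool frame: the origin (TCP) lies midway between the tips of the shut fingers; the grasp point (between the pads) lies hold_point_z behind it (hold_point_z is the distance from the TCP to the grasp point, in m); z points along the fingers, y is the line along which they close (so a half turn about z gives the same grasp; the last joint's range is limited). The gripper opens to 88 mm and grips with 3 to 60 N. Pads are 19 mm wide; open, the fingers measure 130 mm over their backs; the gripper's body (78 mm by 193 mm) begins 47 mm behind the grasp point.
Start: joints at [-57.061, 20.546, 0.682, 0, -70.136, -16.507], TCP at [0.191, -0.647, 0.227] pointing down, gripper open.
Joint ranges: [-176.03, 176.03], [-82.01, 121.73], [-58.28, 71.71], [-173.87, 95.51], [-174.79, -0.11], [-173.66, 173.66]. Speed limits (degrees/s): [136.94, 136.94, 172.46, 180, 180, 180].

## Interface

Orientations are given as [roll, pitch, yaw] about the fixed x, y, z axes, in that order (R = Rz(yaw) Ry(pitch) Rx(roll)).
In Python, from plant import * gives the robot as it stands.
- The arm moves only by the tool step_arm, never from a script. Its argument "steps" is a list that holds one entry, the list of rows, each a list of 6 numbers: the shift along the tool's x, y, z scaled (see below), then the turn, a rotation vector about the tool's x, y, z scaled (see below). In form: [[[tx, ty, tz, wx, wy, wz], ...]]. A call has 1 to 20 rows; each row is the pose to reach, as a shift and turn from the pose commanded when the call began, along the tool's axes at that moment; what a row does not reach only later rows make up. The controller multiplies each number of a shift by 100 mm and each number of a turn by 0.5 rad. A row lasts 1/10 s, in which the tool goes at most 50 mm and 8.59 degrees, less where a joint would pass 70% of its speed; a pose out of reach is approached as far as the arm can. A call with a number of a shift or a turn outside -1 to 1 is refused whole. A call with a gripper value outside its range is refused whole. "jaw" is the closure in counts, from 0 (fully open) to 255 (shut), set as the call begins (left out, the last holds). The fingers move at their own pace and stop on an object; the grip force is fixed at half the most. Time passes only in rows, so rows that repeat a pose let the fingers close. It gives the time, the measured TCP pose, the force, the opening and the grip force at its end, in the units of the state.
- get_obs(): the state, without advancing time (a new reading comes with each control period).
- snapshot(name): name is "scene" or "top" or "wrist"; returns (picture, depth): 400x640x3 uint8, red, green, blue; 400x640 float32, m along the optical axis (not along the pixel's ray), 0 where there is no reading.
- calibration(name): a dict with "mtx" (3x3 intrinsics, pixels), "rvec" (rotation vector, rad) and "tvec" (3), from world to camera coordinates, as OpenCV has them. Camera axes: x right, y down, z forward; pixel columns grow to the right and rows downward; lengths in m; the calibration is good to about 2 mm. A picture is of the moment at which its call begins: read the wrist's pose just before it. calibration takes no time and is no camera call; for the wrist camera it gives the pose at the moment of the call.
- close_job(): hands the job in; it is judged then, once.
The state is a dict: "clock": time; "joint_pos": joint angles; "qvel": joint speeds; "tau": joint torques, N m; "tool_pos": TCP position; "orientation": TCP orientation; "force": force on the tool from outside, world axes, zero at the start; "moment": the same for the moment, N m; "opening": finger opening in m; "gripper_force": force on a finger pad.
Only numpy, scipy, OpenCV 4.12 (cv2) and the standard library are available. Lean on these libraries where they do the work, as an engineer would, in place of code of your own. Each camera call takes 0.05 s, during which the arm holds its last target. There are 200 camera calls.

## Working session

There is one attempt and no reset: what is moved stays moved. The work goes in short steps, Python scripts to look and compute and a tool call to move; the robot and the scene stay as the last step left them, time stands still between calls to the robot, and variables do not carry over. Pictures are saved under pics/ and viewed, at most 10 in all, crops included, and the job is handed in when it is done.

Besides the shell and the picture viewer there is one more tool, called after ">>>" by a JSON object that holds its "api" and its "payload", one argument or row to a line. step_arm: Moves the arm, as the interface text tells. Its arguments: {"type":"object","properties":{"steps":{"type":"array","items":{"type":"array","items":{"type":"array","items":{"type":"number","minimum":-1,"maximum":1}}}},"jaw":{"type":"number"}},"required":["steps"]}

```bash
ls; mkdir -p pics; cat > h.py <<'E'
import numpy as np, cv2
from plant import *
from scipy.spatial.transform import Rotation as Ro
def cal(n):
    c=calibration(n); R=cv2.Rodrigues(np.array(c["rvec"],float))[0]; return np.array(c["mtx"],float),R,np.array(c["tvec"],float).ravel()
def cloud(d,c):
    K,R,t=c; v,u=np.mgrid[0:400,0:640]
    p=np.stack([(u-K[0,2])/K[0,0]*d,(v-K[1,2])/K[1,1]*d,d],-1)
    return (p-t)@R
def ray(u,v,z,c):
    K,R,t=c; o=-R.T@t; d=R.T@np.linalg.inv(K)@[u,v,1]; return o+d*(z-o[2])/d[2]
E
python3 - <<'E'
from h import *
for n in("scene","top"):
    p,d=snapshot(n); c=cal(n); np.savez(f"{n}.npz",p=p,d=d,K=c[0],R=c[1],t=c[2])
    cv2.imwrite(f"pics/{n}.png",p[...,::-1]); print(n,-c[1].T@c[2],c[0][0,0])
o=get_obs(); print(o)
import plant; print([x for x in dir(plant) if x[0]!='_'])
E
```

```text
pics
scene [-0.16049068  0.48884639  0.70051407] 459.0997028454062
top [ 0.48003998 -0.03133239  1.26218207] 500.1582921912794
{'clock': 0.1, 'joint_pos': array([-5.70598312e+01,  2.05872819e+01,  6.40318404e-01, -1.68642625e-02,
       -7.01377927e+01, -1.65071517e+01]), 'qvel': array([ 0.1008272 , -0.03589477,  0.09388324,  0.02602643, -0.00374028,
        0.08621841]), 'tau': array([-1.51527587e-03, -5.84163880e+01,  2.93750328e+01,  7.01551124e+00,
        1.01531067e-02, -7.89420778e-05]), 'tool_pos': array([ 0.19080189, -0.64701668,  0.22572953]), 'orientation': array([ 1.79914232e+02, -8.88322404e-03, -1.63572718e+02]), 'force': array([-0.80389383,  0.73864654, -0.59122881]), 'moment': array([-0.0314884 ,  0.00843286,  0.03450382]), 'gripper_force': 0.0, 'opening': 0.0874512109309005}
['PlanningError', 'calibration', 'close_job', 'get_obs', 'hold_point_z', 'snapshot']
```

View pics/top.png

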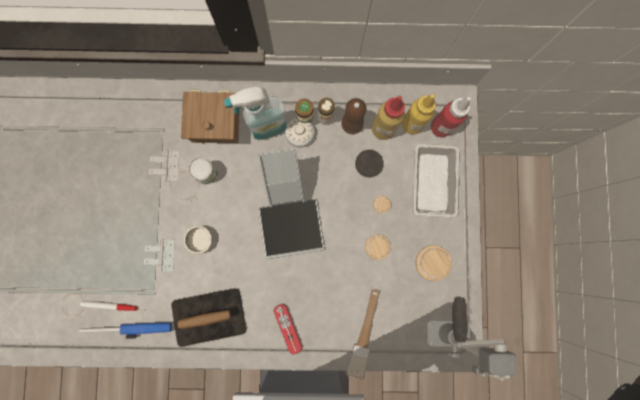

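View pics/scene.png

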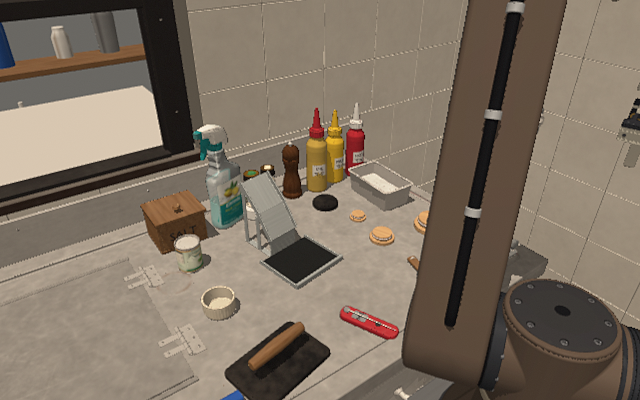

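The top view shows the small lid at (382,204), the middle one at (377,247) and the large one at (434,263). The ramp runs from (282,155) to (287,200), the tray is at (292,228) and the ramekin at (199,240). The tin is at (202,171) and the burner cap at (369,163). The scene view agrees: middle lid at (381,236), ramekin at (219,302).

```bash
python3 - <<'E'
from h import *
print("hold",hold_point_z)
L={n:np.load(n+".npz") for n in("top","scene")}
C={n:cloud(L[n]["d"],(L[n]["K"],L[n]["R"],L[n]["t"])) for n in L}
def roi(n,box):
    u0,u1,v0,v1=box; m=np.zeros((400,640),bool); m[v0:v1,u0:u1]=1; return m&(L[n]["d"]>0)
print("table z",[np.median(C[n][roi(n,b)][:,2]) for n,b in(("top",(330,355,200,280)),("scene",(340,370,280,300)))])
def disc(n,box,lo,hi,name):
    m=roi(n,box)&(C[n][...,2]>lo)&(C[n][...,2]<hi); P=C[n][m]
    (x,y),r=cv2.minEnclosingCircle(P[:,:2].astype(np.float32))
    print(name,n,len(P),"circ",np.round([x,y,r],4),"mean",P.mean(0).round(4),"z pct",np.percentile(P[:,2],[5,50,95]).round(4))
disc("top",(358,398,228,266),.005,.015,"mid disc");disc("top",(358,398,228,266),.016,.03,"mid plug")
disc("scene",(362,402,222,250),.004,.03,"mid all");disc("scene",(362,402,222,250),.016,.03,"mid plug")
disc("top",(368,396,192,216),.004,.03,"small");disc("top",(410,458,240,285),.004,.04,"large")
disc("top",(180,220,222,260),.03,.045,"ramekin rim");disc("scene",(195,242,280,325),.03,.045,"ramekin rim")
disc("top",(185,222,152,190),.06,.08,"tin");disc("top",(350,390,145,180),.012,.03,"burner")
# ramp: planes from top view & scene
for n,b in(("top",(255,308,140,206)),("scene",(240,300,170,255))):
    m=roi(n,b); P=C[n][m]
    for lo,hi,nm in((.112,.158,"upper"),(.058,.1,"lower")):
        Q=P[(P[:,2]>lo)&(P[:,2]<hi)]
        for _ in range(6):
            c=Q.mean(0); nn=np.linalg.svd(Q-c)[2][2]; nn*=np.sign(nn[2]); r=(Q-c)@nn
            Q=Q[abs(r)<max(.002,1.5*np.std(r))]
        print(n,nm,len(Q),"c",c.round(4),"n",nn.round(3),"slope",np.degrees(np.arccos(nn[2])).round(1),"uphill yaw",np.degrees(np.arctan2(-nn[1],-nn[0])).round(1))
# tray mat dark
for n,b in(("top",(258,328,200,258)),("scene",(258,345,232,285))):
    m=roi(n,b)&(L[n]["p"].max(-1)<60)&(C[n][...,2]<.02)
    P=C[n][m]; r=cv2.minAreaRect(P[:,:2].astype(np.float32)); print("tray",n,len(P),r,np.median(P[:,2]))
E
```

```text
hold 0.0188
table z [np.float64(0.00029208100801227923), np.float64(-7.072718336376939e-05)]
mid disc top 196 circ [ 0.5139 -0.1907  0.0589] mean [ 0.5129 -0.1899  0.0093] z pct [0.0053 0.0091 0.0137]
mid plug top 326 circ [ 0.5134 -0.19    0.026 ] mean [ 0.5132 -0.1895  0.0217] z pct [0.0175 0.0217 0.0262]
mid all scene 363 circ [ 0.5096 -0.1888  0.0322] mean [ 0.5049 -0.1832  0.0162] z pct [0.0064 0.0193 0.023 ]
mid plug scene 214 circ [ 0.5109 -0.189   0.0263] mean [ 0.509  -0.1874  0.021 ] z pct [0.0172 0.0212 0.0232]
small top 259 circ [ 0.6234 -0.2022  0.042 ] mean [ 0.6213 -0.1995  0.0121] z pct [0.0046 0.0128 0.0187]
large top 1095 circ [ 0.478  -0.3339  0.072 ] mean [ 0.4768 -0.3257  0.0233] z pct [0.0053 0.028  0.034 ]
ramekin rim top 165 circ [0.524  0.2539 0.0345] mean [0.5243 0.2534 0.0373] z pct [0.0319 0.0376 0.0415]
ramekin rim scene 298 circ [0.5216 0.2538 0.036 ] mean [0.5202 0.2545 0.0354] z pct [0.0308 0.036  0.0389]
tin top 452 circ [0.694  0.2461 0.0289] mean [0.6936 0.2459 0.0698] z pct [0.0654 0.0699 0.074 ]
burner top 616 circ [ 0.7255 -0.1674  0.0364] mean [ 0.7246 -0.167   0.0183] z pct [0.0138 0.0183 0.0229]
top upper 582 c [0.6869 0.0502 0.1356] n [-0.677 -0.122  0.726] slope 43.4 uphill yaw 10.3
top lower 382 c [0.6382 0.0415 0.0789] n [-0.804 -0.148  0.576] slope 54.8 uphill yaw 10.4
scene upper 562 c [0.6855 0.0478 0.1347] n [-0.678 -0.122  0.725] slope 43.5 uphill yaw 10.2
scene lower 440 c [0.686  0.0111 0.0775] n [-0.142 -0.176  0.974] slope 13.0 uphill yaw 51.1
tray top 1 ((0.5034181475639343, 0.08641922473907471), (0.0, 0.0), 0.0) -0.0011629901037132834
tray scene 1682 ((0.5648514628410339, 0.024087801575660706), (0.11952698975801468, 0.13913197815418243), 10.591239929199219) 0.0037020742879529914
```

```bash
python3 - <<'E'
from h import *
t=np.load("top.npz"); C=cloud(t["d"],(t["K"],t["R"],t["t"]))
m=(t["d"]>0); P=C[m]
print("obstacle near path"); 
for x0 in np.arange(0.1,0.6,.1):
    print(round(x0,1),[ (round(y0,1),round(float(Q[:,2].max()),3)) for y0 in np.arange(-.7,-.1,.1) if len(Q:=P[(P[:,0]>=x0)&(P[:,0]<x0+.1)&(P[:,1]>=y0)&(P[:,1]<y0+.1)])])
u=np.array([np.cos(np.radians(10.4)),np.sin(np.radians(10.4))]); w=np.array([-u[1],u[0]])
O=np.array([.6176,.0377])
D=P[:,:2]-O; X=D@u; Y=D@w; 
zf=np.where(X<.04,.049+X*1.428,.106+(X-.04)*.966)
for a,b in((.0,.02),(.02,.04),(.045,.07),(.07,.095)):
    s=(X>a)&(X<b)&(abs(Y)<.06)&(P[:,2]>zf-.015)
    r=s&(P[:,2]-zf>.006); f=s&(abs(P[:,2]-zf)<.005)
    print(a,"all Y",np.percentile(Y[s],[1,99]).round(4),"railY",np.percentile(Y[r],[5,25,50,75,95]).round(4) if r.sum() else 0,r.sum(),"res",np.median((P[:,2]-zf)[f]).round(4))
s=(X>-.14)&(X<.01)&(abs(Y)<.09)&(P[:,2]>.008)&(P[:,2]<.03); 
print("tray walls X",np.percentile(X[s],[.5,99.5]),"Y",np.percentile(Y[s],[1,99]))
s=(X>.06)&(abs(Y)<.04)&(X<.12)&(P[:,2]>.155); print("ramp top X,z",X[s].max(),P[s,2].max(), np.percentile(X[s],90))
E
```

```text
obstacle near path
0.1 [(np.float64(-0.2), 0.015)]
0.2 [(np.float64(-0.5), 0.014), (np.float64(-0.4), 0.379), (np.float64(-0.3), 0.016), (np.float64(-0.2), 0.024)]
0.3 [(np.float64(-0.5), 0.671), (np.float64(-0.4), 0.656), (np.float64(-0.3), 0.409), (np.float64(-0.2), 0.021)]
0.4 [(np.float64(-0.5), 0.015), (np.float64(-0.4), 0.038), (np.float64(-0.3), 0.408), (np.float64(-0.2), 0.028)]
0.5 [(np.float64(-0.5), 0.015), (np.float64(-0.4), 0.072), (np.float64(-0.3), 0.07), (np.float64(-0.2), 0.028)]
0.0 all Y [-0.0411  0.0411] railY [-0.0416 -0.0398 -0.0013  0.0399  0.0416] 35 res -0.0
0.02 all Y [-0.0414  0.0404] railY [-0.0418 -0.0404 -0.0241  0.0398  0.0412] 34 res -0.0002
0.045 all Y [-0.0416  0.0404] railY [-0.0421 -0.0409  0.0237  0.0396  0.0409] 38 res 0.0
0.07 all Y [-0.042   0.0403] railY [-0.0424 -0.0409  0.0232  0.0393  0.0407] 46 res 0.0002
tray walls X [-0.12820942  0.00284955] Y [-0.07294228  0.07433278]
ramp top X,z 0.10436502208024391 0.1742645345521852 0.10140827809196286
```

The rails sit at ±40 mm about Y≈-0.5 mm and the face residuals are near 0, so the ramp frame is confirmed at origin (0.6176, 0.0377), yaw 10.4. Something tall stands near the path, so I'll look at it before moving.

```bash
python3 - <<'E'
from h import *
t=np.load("top.npz"); C=cloud(t["d"],(t["K"],t["R"],t["t"])); d=t["d"]
for v in range(290,400,10):
    print(v,[tuple(C[v,u].round(2)) if d[v,u]>0 else 0 for u in range(420,530,15)])
p,_=snapshot("wrist")
a=cv2.resize(t["p"][260:400,380:640],(780,420),interpolation=cv2.INTER_CUBIC)
cv2.imwrite("pics/c1.png",a[...,::-1])
E
```

```text
290 [(np.float64(0.41), np.float64(-0.3), np.float64(-0.0)), (np.float64(0.41), np.float64(-0.34), np.float64(-0.0)), (np.float64(0.41), np.float64(-0.37), np.float64(-0.0)), (np.float64(0.41), np.float64(-0.41), np.float64(0.0)), (np.float64(0.41), np.float64(-0.44), np.float64(0.01)), (np.float64(0.36), np.float64(-0.81), np.float64(-0.91)), (np.float64(0.36), np.float64(-0.88), np.float64(-0.92)), (np.float64(0.36), np.float64(-0.95), np.float64(-0.92))]
300 [(np.float64(0.38), np.float64(-0.3), np.float64(0.0)), (np.float64(0.38), np.float64(-0.33), np.float64(-0.0)), (np.float64(0.38), np.float64(-0.37), np.float64(-0.0)), (np.float64(0.41), np.float64(-0.29), np.float64(0.4)), (np.float64(0.39), np.float64(-0.44), np.float64(0.01)), (np.float64(0.32), np.float64(-0.82), np.float64(-0.93)), (np.float64(0.32), np.float64(-0.88), np.float64(-0.92)), (np.float64(0.32), np.float64(-0.94), np.float64(-0.92))]
310 [(np.float64(0.36), np.float64(-0.3), np.float64(-0.0)), (np.float64(0.36), np.float64(-0.33), np.float64(-0.0)), (np.float64(0.36), np.float64(-0.37), np.float64(0.0)), (np
[... 3296 characters left out ...]
(-0.01), np.float64(-0.74), np.float64(-0.91)), (np.float64(-0.01), np.float64(-0.8), np.float64(-0.91)), (np.float64(-0.02), np.float64(-0.87), np.float64(-0.93)), (np.float64(-0.02), np.float64(-0.94), np.float64(-0.93))]
390 [(np.float64(-0.06), np.float64(-0.49), np.float64(-0.92)), (np.float64(-0.06), np.float64(-0.55), np.float64(-0.93)), (np.float64(-0.06), np.float64(-0.62), np.float64(-0.92)), (np.float64(-0.06), np.float64(-0.68), np.float64(-0.93)), (np.float64(-0.06), np.float64(-0.74), np.float64(-0.91)), (np.float64(-0.06), np.float64(-0.81), np.float64(-0.93)), (np.float64(-0.06), np.float64(-0.87), np.float64(-0.93)), (np.float64(-0.06), np.float64(-0.93), np.float64(-0.92))]
```

View pics/c1.png

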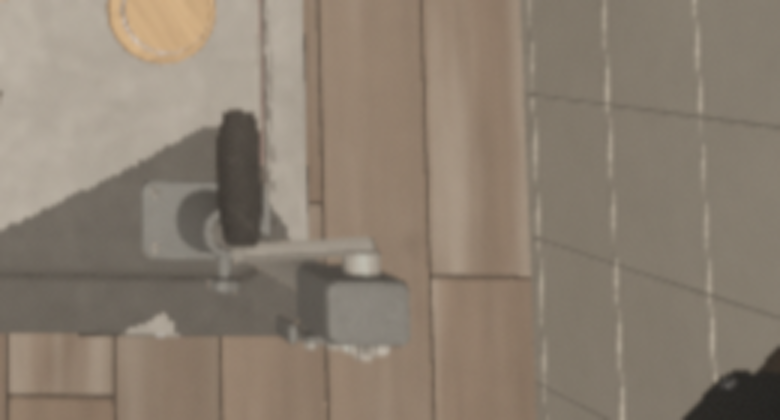

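The crop shows a tall stand: base at crop (180,220), black head at crop (240,180), grey box at crop (355,305). It sits right on the straight path, so I need its true height.

```bash
python3 - <<'E'
from h import *
t=np.load("top.npz"); C=cloud(t["d"],(t["K"],t["R"],t["t"])); d=t["d"]
m=(d>0)&(C[...,2]>.12)&(C[...,1]<-.2)&(C[...,0]<.55); v,u=np.nonzero(m); P=C[m]
print(len(P),np.percentile(P,[0,1,5,50,95,99,100],axis=0).round(3))
h=P[:,2]>.42; print(h.sum(),np.c_[u,v,P.round(3)][h][:40])
E
```

```text
2628 [[ 0.275 -0.448  0.124]
 [ 0.281 -0.436  0.194]
 [ 0.287 -0.413  0.315]
 [ 0.326 -0.346  0.377]
 [ 0.405 -0.272  0.65 ]
 [ 0.417 -0.27   0.662]
 [ 0.421 -0.269  0.671]]
460 [[ 6.39e+02  3.75e+02  3.40e-01 -4.48e-01  6.06e-01]
 [ 6.38e+02  3.76e+02  3.38e-01 -4.48e-01  6.05e-01]
 [ 6.39e+02  3.76e+02  3.40e-01 -4.43e-01  6.14e-01]
 [ 6.37e+02  3.77e+02  3.37e-01 -4.46e-01  6.06e-01]
 [ 6.38e+02  3.77e+02  3.38e-01 -4.43e-01  6.12e-01]
 [ 6.39e+02  3.77e+02  3.39e-01 -4.42e-01  6.16e-01]
 [ 6.36e+02  3.78e+02  3.35e-01 -4.46e-01  6.03e-01]
 [ 6.37e+02  3.78e+02  3.37e-01 -4.43e-01  6.11e-01]
 [ 6.38e+02  3.78e+02  3.38e-01 -4.42e-01  6.14e-01]
 [ 6.39e+02  3.78e+02  3.38e-01 -4.42e-01  6.15e-01]
 [ 6.35e+02  3.79e+02  3.34e-01 -4.45e-01  6.02e-01]
 [ 6.36e+02  3.79e+02  3.35e-01 -4.43e-01  6.09e-01]
 [ 6.37e+02  3.79e+02  3.36e-01 -4.40e-01  6.14e-01]
 [ 6.38e+02  3.79e+02  3.37e-01 -4.40e-01  6.16e-01]
 [ 6.39e+02  3.79e+02  3.37e-01 -4.41e-01  6.17e-01]
 [ 6.35e+02  3.80e+02  3.34e-01 -4.40e-01  6.10e-01]
 [ 6.36e+02  3.80e+02  3.35e-01 -4.38e-01  6.15e-01]
 [ 6.37e+02  3.80e+02
[... 498 characters left out ...]
 6.09e-01]
 [ 6.34e+02  3.82e+02  3.33e-01 -4.36e-01  6.14e-01]
 [ 6.35e+02  3.82e+02  3.33e-01 -4.36e-01  6.16e-01]
 [ 6.36e+02  3.82e+02  3.34e-01 -4.35e-01  6.20e-01]
 [ 6.37e+02  3.82e+02  3.35e-01 -4.35e-01  6.23e-01]
 [ 6.38e+02  3.82e+02  3.35e-01 -4.36e-01  6.23e-01]
 [ 6.39e+02  3.82e+02  3.35e-01 -4.36e-01  6.25e-01]
 [ 6.24e+02  3.83e+02  3.34e-01 -4.15e-01  6.28e-01]
 [ 6.25e+02  3.83e+02  3.34e-01 -4.17e-01  6.27e-01]
 [ 6.26e+02  3.83e+02  3.35e-01 -4.17e-01  6.30e-01]
 [ 6.27e+02  3.83e+02  3.35e-01 -4.18e-01  6.29e-01]
 [ 6.28e+02  3.83e+02  3.35e-01 -4.19e-01  6.31e-01]
 [ 6.29e+02  3.83e+02  3.36e-01 -4.19e-01  6.32e-01]
 [ 6.32e+02  3.83e+02  3.30e-01 -4.36e-01  6.10e-01]]
```

The stand tops out at about 0.41 m (the points above that are the arm's own elbow). I'll go up and around it.

>>> {"api": "step_arm", "payload": {
  "steps": [
    [[0,0,-0.85,0,0,0],[0,0,-0.85,0,0,0],[0,0,-0.85,0,0,0]]
  ],
  "jaw": 0
}}

```text
clock: 0.45
tool_pos: [0.1913, -0.6496, 0.3178]
orientation: [-179.5, 0.0, -163.5]
force: [-0.2, -0.1, 0.6]
opening: 0.0874
gripper_force: 0.0
```

>>> {"api": "step_arm", "payload": {
  "steps": [
    [[0,0,-0.85,0,0,0],[0,0,-0.85,0,0,0],[0,0,-0.85,0,0,0]]
  ]
}}

```text
clock: 0.75
tool_pos: [0.1909, -0.649, 0.4027]
orientation: [-179.5, 0.0, -163.6]
force: [0.5, -1.0, 1.4]
opening: 0.0873
gripper_force: 0.0
```

>>> {"api": "step_arm", "payload": {
  "steps": [
    [[0,0,-0.85,0,0,0],[0,0,-0.85,0,0,0],[0,0,-0.85,0,0,0]]
  ]
}}

```text
clock: 1.05
tool_pos: [0.1906, -0.6484, 0.4872]
orientation: [-179.5, 0.0, -163.6]
force: [-0.3, -0.4, 1.0]
opening: 0.0877
gripper_force: 0.0
```

>>> {"api": "step_arm", "payload": {
  "steps": [
    [[-0.97,0.225,0,0,0,0],[-0.97,0.225,0,0,0,0],[-0.97,0.225,0,0,0,0]]
  ]
}}

```text
clock: 1.35
tool_pos: [0.2819, -0.5961, 0.4808]
orientation: [179.9, 0.1, -163.3]
force: [-1.2, -0.7, -0.1]
opening: 0.0874
gripper_force: 0.0
```

>>> {"api": "step_arm", "payload": {
  "steps": [
    [[-0.97,0.225,0,0,0,0],[-0.97,0.225,0,0,0,0],[-0.97,0.225,0,0,0,0]]
  ]
}}

```text
clock: 1.65
tool_pos: [0.3686, -0.5468, 0.4802]
orientation: [179.9, 0.0, -163.3]
force: [-1.1, -0.6, 0.1]
opening: 0.0877
gripper_force: 0.0
```

>>> {"api": "step_arm", "payload": {
  "steps": [
    [[-0.97,0.225,0,0,0,0],[-0.97,0.225,0,0,0,0],[-0.97,0.225,0,0,0,0]]
  ]
}}

```text
clock: 1.95
tool_pos: [0.4553, -0.4977, 0.4794]
orientation: [179.9, -0.0, -163.3]
force: [-1.1, 0.2, -1.2]
opening: 0.0873
gripper_force: 0.0
```

>>> {"api": "step_arm", "payload": {
  "steps": [
    [[-0.494,0.932,0,0,0,0],[-0.494,0.932,0,0,0,0],[-0.494,0.932,0,0,0,0]]
  ]
}}

```text
clock: 2.25
tool_pos: [0.4725, -0.3935, 0.4825]
orientation: [-180.0, 0.1, -163.4]
force: [-0.8, 0.6, 0.8]
opening: 0.0876
gripper_force: 0.0
```

>>> {"api": "step_arm", "payload": {
  "steps": [
    [[-0.494,0.932,0,0,0,0],[-0.494,0.932,0,0,0,0],[-0.494,0.932,0,0,0,0]]
  ]
}}

```text
clock: 2.55
tool_pos: [0.4934, -0.2903, 0.4822]
orientation: [-180.0, 0.1, -163.4]
force: [-0.3, 0.7, 0.2]
opening: 0.0878
gripper_force: 0.0
```

>>> {"api": "step_arm", "payload": {
  "steps": [
    [[-0.494,0.932,0,0,0,0.21],[-0.494,0.932,0,0,0,0.21],[-0.494,0.932,0,0,0,0.21],[-0.494,0.932,0,0,0,0.21]]
  ]
}}

```text
clock: 2.95
tool_pos: [0.5142, -0.1895, 0.4817]
orientation: [-180.0, 0.0, -169.4]
force: [-0.5, -0.2, -0.0]
opening: 0.0878
gripper_force: 0.0
```

>>> {"api": "step_arm", "payload": {
  "steps": [
    [[0,0,1,0,0,0],[0,0,1,0,0,0],[0,0,1,0,0,0]]
  ]
}}

```text
clock: 3.25
tool_pos: [0.5097, -0.1906, 0.3737]
orientation: [179.7, -0.8, -169.7]
force: [0.2, 0.4, -0.8]
opening: 0.0875
gripper_force: 0.0
```

>>> {"api": "step_arm", "payload": {
  "steps": [
    [[0,0,1,0,0,0],[0,0,1,0,0,0],[0,0,1,0,0,0]]
  ]
}}

```text
clock: 3.55
tool_pos: [0.5116, -0.1908, 0.2778]
orientation: [179.8, -0.5, -169.7]
force: [-0.1, -0.2, 0.0]
opening: 0.0876
gripper_force: 0.0
```

>>> {"api": "step_arm", "payload": {
  "steps": [
    [[0,0,1,0,0,0],[0,0,1,0,0,0],[0,0,1,0,0,0],[0,0,1,0,0,0]]
  ]
}}

```text
clock: 3.95
tool_pos: [0.5163, -0.1914, 0.1853]
orientation: [-179.9, 0.1, -169.6]
force: [0.4, 0.2, 1.0]
opening: 0.0878
gripper_force: 0.0
```

```bash
python3 - <<'E'
from h import *
o=get_obs(); p,d=snapshot("wrist"); c=cal("wrist"); C=cloud(d,c)
cv2.imwrite("pics/w1.png",p[...,::-1]); print(o["tool_pos"],o["orientation"],o["joint_pos"].round(0))
m=(d>0)&(C[...,2]>.017)&(C[...,2]<.027)&(abs(C[...,0]-.513)<.04)&(abs(C[...,1]+.19)<.04)
P=C[m].astype(np.float32); print(len(P),cv2.minEnclosingCircle(P[:,:2]),P.mean(0))
E
```

```text
[ 0.51633789 -0.19141964  0.18525675] [-1.79873165e+02  1.03614387e-01 -1.69559511e+02] [  0.  11. -19.   0. -61. -80.]Traceback (most recent call last):
  File "<stdin>", line 5, in <module>
cv2.error: OpenCV(4.12.0) /io/opencv/modules/imgproc/src/shapedescr.cpp:201: error: (-215:Assertion failed) count >= 0 && (depth == CV_32F || depth == CV_32S) in function 'minEnclosingCircle'
```

View pics/w1.png

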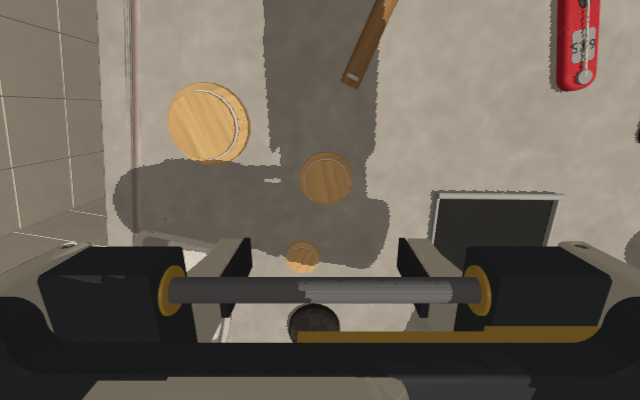

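The wrist view shows the middle lid at (326,178), the small one at (302,257) and the large one at (208,123). I'll cast rays for the middle one.

```bash
python3 - <<'E'
from h import *
o=get_obs(); p,d=snapshot("wrist"); c=cal("wrist"); C=cloud(d,c); K,R,t=c
print("cam",-R.T@t, "fwd",R[2]); print("depth at lid",d[178,326],C[178,326],"table",C[100,300])
for q in ([.513,-.1895,.022],o["tool_pos"]):
    x=K@(R@q+t); print(x[:2]/x[2])
for uv in((326,178),(302,257),(208,123)): print(ray(*uv,.022,c))
E
```

```text
cam [ 0.43658535 -0.20525468  0.3436596 ] fwd [ 0.3007935   0.05323269 -0.95220247]
depth at lid 0.32974148 [ 0.51056238 -0.19023783  0.02157444] table [ 0.43658535 -0.20525468  0.3436596 ]
[326.24739033 180.26672485]
[323.33047345 250.62764186]
[ 0.51046464 -0.19025767  0.022     ]
[ 0.61413451 -0.20111663  0.022     ]
[ 0.47422706 -0.32529669  0.022     ]
```

>>> {"api": "step_arm", "payload": {
  "steps": [
    [[0.04,0.02,1,0,0,0],[0.04,0.02,1,0,0,0],[0.04,0.02,1,0,0,0],[0.04,0.02,1,0,0,0],[0.04,0.02,1,0,0,0]]
  ]
}}

```text
clock: 4.55
tool_pos: [0.5126, -0.1894, 0.0853]
orientation: [-179.9, 0.3, -169.5]
force: [-0.7, -0.5, 0.7]
opening: 0.0878
gripper_force: 0.0
```

```bash
python3 - <<'E'
from h import *
o=get_obs(); p,d=snapshot("wrist"); c=cal("wrist"); C=cloud(d,c); print(o["tool_pos"],o["orientation"])
B=C[(d>0)&(abs(C[...,0]-.512)<.05)&(abs(C[...,1]+.19)<.05)]
for lo,hi in((.018,.027),(.005,.027)):
    P=B[(B[:,2]>lo)&(B[:,2]<hi)]; print(len(P),cv2.minEnclosingCircle(np.ascontiguousarray(P[:,:2],np.float32)),P.mean(0).round(4))
E
```

```text
[ 0.512612   -0.18938728  0.08526149] [-179.89043869    0.28429633 -169.52735724]
2771 ((0.5127511024475098, -0.18952152132987976), 0.025089820846915245) [ 0.5118 -0.1899  0.0216]
4141 ((0.5128884315490723, -0.18969736993312836), 0.03198709338903427) [ 0.5085 -0.1905  0.0179]
```

>>> {"api": "step_arm", "payload": {
  "steps": [
    [[0,0,0.4,0,0,0],[0,0,0.6,0,0,0],[0,0,0.72,0,0,0],[0,0,0.735,0,0,0],[0,0,0.735,0,0,0],[0,0,0.735,0,0,0]]
  ]
}}

```text
clock: 5.2
tool_pos: [0.5109, -0.1891, 0.0095]
orientation: [-180.0, 0.1, -169.6]
force: [-0.1, 0.5, -0.7]
opening: 0.0876
gripper_force: 0.0
```

>>> {"api": "step_arm", "payload": {
  "steps": [
    [[0,0,0,0,0,0],[0,0,0,0,0,0],[0,0,0,0,0,0],[0,0,0,0,0,0],[0,0,0,0,0,0],[0,0,0,0,0,0],[0,0,0,0,0,0],[0,0,0,0,0,0],[0,0,0,0,0,0],[0,0,0,0,0,0]]
  ],
  "jaw": 255
}}

```text
clock: 6.2
tool_pos: [0.5099, -0.189, 0.0083]
orientation: [-180.0, 0.0, -169.6]
force: [-1.2, 0.1, 6.0]
opening: 0.0611
gripper_force: 30.0
```

The opening of 61 mm means the fingers have the disc and not the plug. I'll open, rise 5 mm and regrip.

>>> {"api": "step_arm", "payload": {
  "steps": [
    [[0,0,0,0,0,0],[0,0,0,0,0,0],[0,0,-0.05,0,0,0],[-0.028,0,-0.05,0,0,0],[-0.028,0,-0.05,0,0,0],[-0.028,0,-0.05,0,0,0],[-0.028,0,-0.05,0,0,0],[-0.028,0,-0.05,0,0,0]]
  ],
  "jaw": 0
}}

```text
clock: 7.0
tool_pos: [0.5123, -0.1885, 0.013]
orientation: [180.0, -0.0, -169.6]
force: [-0.9, 0.5, -0.3]
opening: 0.0874
gripper_force: 0.0
```

```bash
python3 - <<'E'
from h import *
o=get_obs(); p,d=snapshot("wrist"); c=cal("wrist"); C=cloud(d,c); print(o["tool_pos"],o["orientation"])
B=C[(d>0)&(abs(C[...,0]-.512)<.05)&(abs(C[...,1]+.19)<.045)]
for lo,hi in((.018,.027),(.005,.027)):
    P=B[(B[:,2]>lo)&(B[:,2]<hi)]; print(len(P),cv2.minEnclosingCircle(np.ascontiguousarray(P[:,:2],np.float32)),P.mean(0).round(4))
cv2.imwrite("pics/w2.png",p[...,::-1])
E
```

```text
[ 0.51232809 -0.1885121   0.01296557] [ 1.79996732e+02 -1.28212203e-02 -1.69588474e+02]
4656 ((0.5093324184417725, -0.18898053467273712), 0.04610157757997513) [ 0.5073 -0.1899  0.0219]
7174 ((0.5093319416046143, -0.1889582872390747), 0.04612148180603981) [ 0.5038 -0.1905  0.018 ]
```

View pics/w2.png

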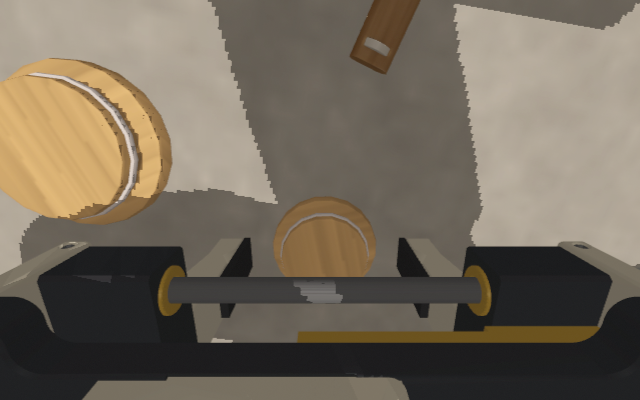

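The middle lid sits plug up between the open fingers, at (325,240). I'm closing now.

>>> {"api": "step_arm", "payload": {
  "steps": [
    [[0,0,0,0,0,0],[0,0,0,0,0,0],[0,0,0,0,0,0],[0,0,0,0,0,0],[0,0,0,0,0,0],[0,0,0,0,0,0],[0,0,0,0,0,0],[0,0,0,0,0,0]]
  ],
  "jaw": 255
}}

```text
clock: 7.85
tool_pos: [0.5124, -0.1885, 0.0131]
orientation: [-180.0, -0.0, -169.6]
force: [-0.5, -0.4, 0.3]
opening: 0.0487
gripper_force: 30.0
```

>>> {"api": "step_arm", "payload": {
  "steps": [
    [[0,0,-0.97,0,0,0],[0,0,-0.97,0,0,0],[0,0,-0.97,0,0,0],[0,0,-0.97,0,0,0]]
  ]
}}

```text
clock: 8.25
tool_pos: [0.5131, -0.1884, 0.1114]
orientation: [-180.0, 0.2, -169.6]
force: [-0.4, 0.3, -2.5]
opening: 0.0488
gripper_force: 30.0
```

>>> {"api": "step_arm", "payload": {
  "steps": [
    [[0,0,-0.97,0,0,0],[0,0,-0.97,0,0,0],[0,0,-0.97,0,0,0],[0,0,-0.97,0,0,0]]
  ]
}}

```text
clock: 8.65
tool_pos: [0.5123, -0.1883, 0.2069]
orientation: [180.0, 0.0, -169.6]
force: [0.2, 1.1, -1.3]
opening: 0.049
gripper_force: 30.0
```

>>> {"api": "step_arm", "payload": {
  "steps": [
    [[-0.51,0.678,0,0,0,0],[-0.51,0.678,0,0,0,0],[-0.51,0.678,0,0,0,0]]
  ]
}}

```text
clock: 8.95
tool_pos: [0.5507, -0.1099, 0.2043]
orientation: [179.9, -0.2, -169.5]
force: [-0.4, -0.1, -0.8]
opening: 0.0488
gripper_force: 30.0
```

>>> {"api": "step_arm", "payload": {
  "steps": [
    [[-0.51,0.678,0,0,0,0],[-0.51,0.678,0,0,0,0],[-0.51,0.678,0,0,0,0]]
  ]
}}

```text
clock: 9.25
tool_pos: [0.5886, -0.034, 0.2042]
orientation: [180.0, -0.2, -169.4]
force: [-0.3, 0.6, -1.4]
opening: 0.0488
gripper_force: 30.0
```

>>> {"api": "step_arm", "payload": {
  "steps": [
    [[-0.51,0.678,0,0,0,0],[-0.51,0.678,0,0,0,0],[-0.51,0.678,0,0,0,0]]
  ]
}}

```text
clock: 9.55
tool_pos: [0.6265, 0.0417, 0.204]
orientation: [-180.0, -0.2, -169.5]
force: [-0.5, -1.4, -1.6]
opening: 0.0488
gripper_force: 30.0
```

>>> {"api": "step_arm", "payload": {
  "steps": [
    [[0,0,0,0,-0.25,0],[0,0,0,0,-0.5,0],[0,0,0,0,-0.768,0],[0,0,0,0,-0.768,0]]
  ]
}}

```text
clock: 9.95
tool_pos: [0.6165, 0.0352, 0.1991]
orientation: [-180.0, 21.5, -169.6]
force: [-0.2, -0.5, -0.8]
opening: 0.0489
gripper_force: 30.0
```

>>> {"api": "step_arm", "payload": {
  "steps": [
    [[0,0,0,0,-0.25,0],[0,0,0,0,-0.5,0],[0,0,0,0,-0.768,0],[0,0,0,0,-0.768,0],[0,0,0,0,-0.768,0],[0,0,0,0,-0.768,0]]
  ]
}}

```text
clock: 10.55
tool_pos: [0.6307, 0.0107, 0.2298]
orientation: [176.2, 41.0, -169.6]
force: [0.6, 0.7, -0.6]
opening: 0.0491
gripper_force: 30.0
```

```bash
cat > go.py <<'E'
import sys
from h import *
def go(tgt,Rt=None):
    o=get_obs(); R=Ro.from_euler("xyz",o["orientation"],degrees=True)
    print("tcp",o["tool_pos"].round(4),o["orientation"].round(1),"shift/100mm",(R.inv().apply(np.array(tgt)-o["tool_pos"])/.1).round(3), "turn/.5",((R.inv()*Rt).as_rotvec()/.5).round(3) if Rt is not None else "", "j",o["joint_pos"].round(0))
def ramp_pose():
    u=np.array([np.cos(np.radians(10.4)),np.sin(np.radians(10.4)),0]); a=np.radians(44)
    z=np.sin(a)*u-np.cos(a)*np.array([0,0,1]); y=np.cross([0,0,1],u); x=np.cross(y,z)
    return -z, Ro.from_matrix(np.c_[x,y,z])
E
python3 - <<'E'
from go import *
n,R=ramp_pose(); S=np.array([.6904,.0511,.139]); go(S+n*.0141,R)
E
```

```text
tcp [0.6307 0.0107 0.2298] [ 176.2   41.  -169.6] shift/100mm [0.105 0.224 0.995] turn/.5 [ 0.133 -0.105 -0.003] j [  16.   -2.  -50.   30.   -0. -124.]
```

Wrist joint 5 hits its limit at the 44° lean, because the forearm pitch stops it. My estimate gives about 35° at the target, so I'll lean 34° and let the lid pivot in the pads as it seats on the slope.

```bash
cat >> go.py <<'E'
def lean(deg,az=10.4):
    u=np.array([np.cos(np.radians(az)),np.sin(np.radians(az)),0]); a=np.radians(deg)
    z=np.sin(a)*u-np.cos(a)*np.array([0,0,1]); y=np.cross([0,0,1],u); x=np.cross(y,z)
    return Ro.from_matrix(np.c_[x,y,z])
S=np.array([.6904,.0511,.139])
E
python3 - <<'E'
from go import *
n,_=ramp_pose(); go(S+n*.07,lean(34))
E
```

```text
tcp [0.6307 0.0107 0.2298] [ 176.2   41.  -169.6] shift/100mm [0.134 0.261 0.438] turn/.5 [0.133 0.244 0.009] j [  16.   -2.  -50.   30.   -0. -124.]
```

>>> {"api": "step_arm", "payload": {
  "steps": [
    [[0,0,-0.2,0.13,0.3,0],[0,0,-0.2,0.13,0.3,0],[0,0,-0.2,0.13,0.3,0],[0,0,-0.2,0.13,0.3,0],[0,0,-0.2,0.13,0.3,0]]
  ]
}}

```text
clock: 11.05
tool_pos: [0.6193, 0.0086, 0.2457]
orientation: [-179.9, 32.6, -169.1]
force: [-0.7, -0.7, -1.3]
opening: 0.049
gripper_force: 30.0
```

```bash
python3 - <<'E'
from go import *
n,_=ramp_pose(); go(S+n*.06,lean(34))
E
```

```text
tcp [0.6193 0.0086 0.2457] [-179.9   32.6 -169.1] shift/100mm [0.037 0.288 0.73 ] turn/.5 [ 0.005 -0.05   0.014] j [  22.   -2.  -39.   17.  -22. -115.]
```

>>> {"api": "step_arm", "payload": {
  "steps": [
    [[0.04,0.29,0.3,0,0,0],[0.04,0.29,0.6,0,-0.05,0],[0.04,0.29,0.73,0,-0.05,0.01],[0.04,0.29,0.73,0,-0.05,0.01],[0.04,0.29,0.73,0,-0.05,0.01],[0.04,0.29,0.73,0,-0.05,0.01]]
  ]
}}

```text
clock: 11.65
tool_pos: [0.6498, 0.0411, 0.1892]
orientation: [179.6, 33.3, -169.5]
force: [0.7, -0.8, -1.3]
opening: 0.049
gripper_force: 30.0
```

```bash
python3 - <<'E'
from go import *
n,_=ramp_pose(); go(S+n*.0141,lean(34))
p,d=snapshot("scene"); cv2.imwrite("pics/s2.png",cv2.resize(p[130:290,180:400],(770,560))[...,::-1])
E
```

```text
tcp [0.6498 0.0411 0.1892] [ 179.6   33.3 -169.5] shift/100mm [-0.047  0.021  0.511] turn/.5 [ 0.017 -0.025  0.002] j [  13.    4.  -52.   59.   -1. -151.]
```

View pics/s2.png

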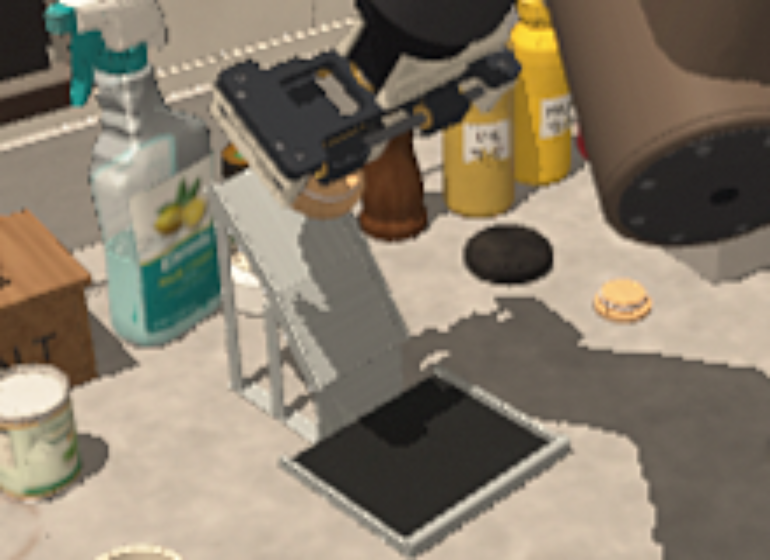

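The lid hangs over the upper slope at crop (330,195), centred between the rails, but joint 5 is at its limit again. I'll fit the arm geometry to find which lean can be reached.

```bash
python3 - <<'E'
from go import *
from scipy.optimize import least_squares
o=get_obs(); print(o["joint_pos"].round(2),o["tool_pos"],o["orientation"])
# rows: j2,j3, lean(deg), lean az - TCP az approx, x,y,z
D=[(20.587,.640,0,0,.1908,-.6470,.2257),(11,-19,0,0,.5163,-.1914,.1853),(-2,-50,41,0,.6307,.0107,.2298),(-2,-39,32.6,0,.6193,.0086,.2457),
   (*o["joint_pos"][1:3],o["orientation"][1],0,*o["tool_pos"])]
W=[3,1,1,1,3]
def f(q):
    a,h,L1,L2,Lt,e=q; r=[]
    for (j2,j3,l,_,x,y,z),w in zip(D,W):
        j2,ph,l=np.radians([j2,j2-j3,l]); az=np.radians(10.6)
        wx,wy,wz=x-Lt*np.sin(l)*np.cos(az),y-Lt*np.sin(l)*np.sin(az),z+Lt*np.cos(l)
        r+=[w*(a+L1*np.sin(j2)+L2*np.cos(ph)+e*np.sin(ph)-np.hypot(wx,wy)),w*(h+L1*np.cos(j2)-L2*np.sin(ph)+e*np.cos(ph)-wz)]
    return r
s=least_squares(f,[.07,.27,.58,.42,.44,.0]); a,h,L1,L2,Lt,e=s.x; print(s.x.round(3),np.round(s.fun,4))
n,_=ramp_pose(); T=S+n*.015
for tau in(15,18,21,24,27,30,33):
    z=-lean(tau).as_matrix()[:,2]; w=T+Lt*z; R=np.hypot(w[0],w[1]); 
    g=lambda q:[a+L1*np.sin(q[0])+L2*np.cos(q[1])+e*np.sin(q[1])-R,h+L1*np.cos(q[0])-L2*np.sin(q[1])+e*np.cos(q[1])-w[2]]
    q=least_squares(g,[.1,1]); j2,ph=np.degrees(q.x); print(tau,"j2",j2.round(1),"j3",(j2-ph).round(1),"downbend",(90-tau-ph).round(1),"armaz",np.degrees(np.arctan2(w[1],w[0])).round(1))
E
```

```text
[  12.87    3.84  -52.27   59.05   -1.   -151.03] [0.650393   0.04163003 0.19032526] [ 179.54973421   33.38660389 -169.50922272]
[0.205 0.025 0.647 0.232 0.395 0.07 ] [-0.0025 -0.0095  0.013   0.0247  0.0111  0.0185 -0.0022  0.0097 -0.0049
 -0.0082]
15 j2 14.8 j3 -31.5 downbend 28.6 armaz 3.0
18 j2 13.5 j3 -35.4 downbend 23.1 armaz 2.8
21 j2 12.4 j3 -39.4 downbend 17.3 armaz 2.5
24 j2 11.3 j3 -43.4 downbend 11.2 armaz 2.2
27 j2 10.5 j3 -47.6 downbend 4.9 armaz 1.9
30 j2 9.8 j3 -51.9 downbend -1.7 armaz 1.6
33 j2 9.4 j3 -56.4 downbend -8.7 armaz 1.3
```

The fit says a 24° lean is comfortable at the target. I'll set the lid back down on free worktop and regrip it with the tool leaning -20°, so a 24° tool lean lays the lid at 44°.

>>> {"api": "step_arm", "payload": {
  "steps": [
    [[0,0,-0.4,0,0,0],[0,0,-0.7,0,0.3,0],[0,0,-0.7,0,0.6,0],[0,0,-0.7,0,0.6,0],[0,0,-0.7,0,0.6,0]]
  ]
}}

```text
clock: 12.2
tool_pos: [0.6114, 0.0402, 0.2524]
orientation: [179.2, 16.2, -169.0]
force: [0.8, -0.4, -0.4]
opening: 0.0488
gripper_force: 30.0
```

>>> {"api": "step_arm", "payload": {
  "steps": [
    [[0,0,0,0,0.3,0],[0,0,0,0,0.56,0],[0,0,0,0,0.56,0],[0,0,0,0,0.56,0]]
  ]
}}

```text
clock: 12.6
tool_pos: [0.6132, 0.0365, 0.2479]
orientation: [179.5, 0.2, -169.1]
force: [-0.2, 0.6, -1.2]
opening: 0.0489
gripper_force: 30.0
```

```bash
python3 - <<'E'
from go import *
go([.51,-.13,.02],lean(0))
E
```

```text
tcp [0.6132 0.0365 0.2479] [ 179.5    0.2 -169.1] shift/100mm [ 1.334 -1.46   2.262] turn/.5 [0.017 0.006 0.016] j [  21.   14.   -5.   -0.  -70. -100.]
```

>>> {"api": "step_arm", "payload": {
  "steps": [
    [[0.667,-0.73,0,0.017,0.006,0.016],[0.667,-0.73,0.4,0.017,0.006,0.016],[0.667,-0.73,0.4,0.017,0.006,0.016],[0.667,-0.73,0.4,0.017,0.006,0.016]]
  ]
}}

```text
clock: 13.0
tool_pos: [0.5585, -0.0498, 0.2078]
orientation: [-180.0, 0.0, -169.7]
force: [0.1, -0.2, -0.5]
opening: 0.0488
gripper_force: 30.0
```

>>> {"api": "step_arm", "payload": {
  "steps": [
    [[0.667,-0.73,0,0,0,0],[0.667,-0.73,0.4,0,0,0],[0.667,-0.73,0.4,0,0,0],[0.667,-0.73,0.4,0,0,0]]
  ]
}}

```text
clock: 13.4
tool_pos: [0.5075, -0.1332, 0.1682]
orientation: [-179.9, 0.0, -169.7]
force: [0.4, 0.6, -1.0]
opening: 0.0491
gripper_force: 30.0
```

>>> {"api": "step_arm", "payload": {
  "steps": [
    [[0,0,0.45,0,0,0],[0,0,0.7,0,0,0],[0,0,0.7,0,0,0],[0,0,0.7,0,0,0]]
  ]
}}

```text
clock: 13.8
tool_pos: [0.5101, -0.1323, 0.0997]
orientation: [-179.8, 0.1, -169.6]
force: [-0.2, 0.7, -0.5]
opening: 0.0485
gripper_force: 30.0
```

>>> {"api": "step_arm", "payload": {
  "steps": [
    [[0,0,0.3,0,0,0],[0,0,0.55,0,0,0],[0,0,0.65,0,0,0],[0,0,0.7,0,0,0],[0,0,0.7,0,0,0],[0,0,0.7,0,0,0]]
  ]
}}

```text
clock: 14.4
tool_pos: [0.5096, -0.1331, 0.0295]
orientation: [-179.9, 0.1, -169.6]
force: [-0.2, 0.1, -1.0]
opening: 0.0491
gripper_force: 30.0
```

>>> {"api": "step_arm", "payload": {
  "steps": [
    [[0,0,0.1,0,0,0],[0,0,0.14,0,0,0],[0,0,0.16,0,0,0],[0,0,0.163,0,0,0],[0,0,0.163,0,0,0],[0,0,0.163,0,0,0]]
  ]
}}

```text
clock: 15.0
tool_pos: [0.5083, -0.1333, 0.013]
orientation: [-179.9, -0.0, -169.6]
force: [-6.0, 3.2, 14.5]
opening: 0.0492
gripper_force: 30.0
```

>>> {"api": "step_arm", "payload": {
  "steps": [
    [[0,0,0,0,0,0],[0,0,0,0,0,0],[0,0,0,0,0,0],[0,0,0,0,0,0],[0,0,-0.025,0,0.2,0],[0,0,-0.025,0,0.4,0],[0,0,-0.025,0,0.6,0],[0,0,-0.025,0,0.698,0],[0,0,-0.025,0,0.698,0],[0,0,-0.025,0,0.698,0],[0,0,-0.025,0,0.698,0],[0,0,-0.025,0,0.698,0]]
  ],
  "jaw": 0
}}

```text
clock: 16.2
tool_pos: [0.508, -0.1334, 0.0149]
orientation: [-179.9, -20.0, -169.7]
force: [-0.2, -0.8, -0.4]
opening: 0.0876
gripper_force: 0.0
```

```bash
python3 - <<'E'
from go import *
go([.51,-.133,.0155],lean(-20))
p,d=snapshot("wrist"); C=cloud(d,cal("wrist"))
B=C[(d>0)&(abs(C[...,0]-.51)<.05)&(abs(C[...,1]+.133)<.038)&(C[...,2]>.004)&(C[...,2]<.026)]
print(len(B),cv2.minEnclosingCircle(np.ascontiguousarray(B[:,:2],np.float32)))
P=B[B[:,2]>.018]; print(len(P),cv2.minEnclosingCircle(np.ascontiguousarray(P[:,:2],np.float32)),P.min(0),P.max(0))
E
```

```text
tcp [ 0.508  -0.1334  0.0149] [-179.9  -20.  -169.7] shift/100mm [-0.017  0.    -0.013] turn/.5 [-0.003  0.002 -0.004] j [  8.  31. -18.   1. -61. -88.]
6489 ((0.5091220736503601, -0.13256359100341797), 0.03190721571445465)
4704 ((0.5086177587509155, -0.13235461711883545), 0.02563844993710518) [ 0.48335679 -0.15760231  0.01801488] [ 0.52534045 -0.10716359  0.02418578]
```

>>> {"api": "step_arm", "payload": {
  "steps": [
    [[0,0,-0.006,0,0,0],[0,0,-0.006,0,0,0],[0,0,-0.006,0,0,0],[0,0,-0.006,0,0,0],[0,0,-0.006,0,0,0],[0,0,-0.006,0,0,0],[0,0,-0.006,0,0,0],[0,0,-0.006,0,0,0]]
  ],
  "jaw": 255
}}

```text
clock: 17.05
tool_pos: [0.5086, -0.1332, 0.015]
orientation: [-179.9, -20.0, -169.7]
force: [0.2, 0.2, 0.7]
opening: 0.0492
gripper_force: 30.0
```

```bash
python3 - <<'E'
from go import *
n,_=ramp_pose(); go([.51,-.133,.22],lean(-20))
go(S+n*.09,lean(20))
E
```

```text
tcp [ 0.5086 -0.1332  0.015 ] [-179.9  -20.  -169.7] shift/100mm [ 0.689 -0.004 -1.931] turn/.5 [-0.003 -0.001 -0.003] j [  8.  31. -18.   1. -61. -88.]
tcp [ 0.5086 -0.1332  0.015 ] [-179.9  -20.  -169.7] shift/100mm [-0.756  1.482 -2.288] turn/.5 [-0.004 -1.397 -0.002] j [  8.  31. -18.   1. -61. -88.]
```

>>> {"api": "step_arm", "payload": {
  "steps": [
    [[0.1,0,-0.3,0,0,0],[0.25,0,-0.7,0,0,0],[0.345,0,-0.966,0,0,0],[0.345,0,-0.966,0,0,0]]
  ]
}}

```text
clock: 17.45
tool_pos: [0.5117, -0.133, 0.1214]
orientation: [-179.8, -19.6, -169.7]
force: [0.0, 0.9, -0.9]
opening: 0.0487
gripper_force: 30.0
```

>>> {"api": "step_arm", "payload": {
  "steps": [
    [[0.345,0,-0.966,0,0,0],[0.345,0,-0.966,0,0,0],[0.345,0,-0.966,0,0,0],[0.345,0,-0.966,0,0,0]]
  ]
}}

```text
clock: 17.85
tool_pos: [0.5103, -0.1324, 0.2209]
orientation: [-179.9, -19.9, -169.7]
force: [0.0, -0.1, -2.4]
opening: 0.0486
gripper_force: 30.0
```

>>> {"api": "step_arm", "payload": {
  "steps": [
    [[0,0,0,0,-0.28,0],[0,0,0,0,-0.56,0],[0,0,0,0,-0.768,0],[0,0,0,0,-0.768,0]]
  ]
}}

```text
clock: 18.25
tool_pos: [0.5066, -0.1328, 0.2192]
orientation: [-180.0, 2.1, -169.7]
force: [0.2, 0.2, -0.8]
opening: 0.0487
gripper_force: 30.0
```

>>> {"api": "step_arm", "payload": {
  "steps": [
    [[0,0,0,0,-0.28,0],[0,0,0,0,-0.56,0],[0,0,0,0,-0.768,0],[0,0,0,0,-0.768,0],[0,0,0,0,-0.768,0]]
  ]
}}

```text
clock: 18.75
tool_pos: [0.509, -0.1328, 0.219]
orientation: [-179.9, 23.8, -169.6]
force: [0.9, 0.5, -0.4]
opening: 0.0488
gripper_force: 30.0
```

```bash
python3 - <<'E'
from go import *
n,_=ramp_pose(); go(S+n*.07,lean(24))
E
```

```text
tcp [ 0.509  -0.1328  0.219 ] [-179.9   23.8 -169.6] shift/100mm [-1.372  1.484  0.926] turn/.5 [-0.004 -0.008 -0.001] j [  5.  -6. -34.  -3. -38. -83.]
```

>>> {"api": "step_arm", "payload": {
  "steps": [
    [[-0.686,0.742,0.2,0,0,0],[-0.686,0.742,0.3,0,0,0],[-0.686,0.742,0.3,0,0,0],[-0.686,0.742,0.3,0,0,0]]
  ]
}}

```text
clock: 19.15
tool_pos: [0.5711, -0.0446, 0.2188]
orientation: [-179.8, 23.7, -169.4]
force: [-0.3, -0.4, -0.7]
opening: 0.0489
gripper_force: 30.0
```

>>> {"api": "step_arm", "payload": {
  "steps": [
    [[-0.686,0.742,0.2,0,0,0],[-0.686,0.742,0.3,0,0,0],[-0.686,0.742,0.3,0,0,0],[-0.686,0.742,0.3,0,0,0],[-0.686,0.742,0.3,0,0,0]]
  ]
}}

```text
clock: 19.65
tool_pos: [0.6299, 0.0393, 0.2199]
orientation: [-179.9, 23.9, -169.6]
force: [0.1, -1.1, -0.7]
opening: 0.0485
gripper_force: 30.0
```

```bash
python3 - <<'E'
from go import *
n,_=ramp_pose(); go(S+n*.03,lean(24)); go(S+n*.016,lean(24))
E
```

```text
tcp [0.6299 0.0393 0.2199] [-179.9   23.9 -169.6] shift/100mm [-0.134  0.009  0.707] turn/.5 [-0.006 -0.005 -0.001] j [  25.    4.  -31.   11.  -33. -112.]
tcp [0.6299 0.0393 0.2199] [-179.9   23.9 -169.6] shift/100mm [-0.182  0.009  0.839] turn/.5 [-0.006 -0.005 -0.001] j [  25.    4.  -31.   11.  -33. -112.]
```

>>> {"api": "step_arm", "payload": {
  "steps": [
    [[-0.05,0.01,0.3,0,0,0],[-0.1,0.01,0.6,0,0,0],[-0.13,0.01,0.7,0,0,0],[-0.13,0.01,0.7,0,0,0],[-0.13,0.01,0.7,0,0,0]]
  ]
}}

```text
clock: 20.15
tool_pos: [0.6698, 0.0476, 0.1629]
orientation: [-179.9, 24.0, -169.7]
force: [-0.2, -0.8, -0.4]
opening: 0.0488
gripper_force: 30.0
```

```bash
python3 - <<'E'
from go import *
n,_=ramp_pose(); go(S+n*.016,lean(24))
p,d=snapshot("scene"); cv2.imwrite("pics/s3.png",cv2.resize(p[160:260,210:350],(784,560))[...,::-1])
E
```

```text
tcp [0.6698 0.0476 0.1629] [-179.9   24.  -169.7] shift/100mm [-0.038 -0.002  0.153] turn/.5 [-0.005 -0.    -0.002] j [  23.   11.  -32.   13.  -25. -114.]
```

View pics/s3.png

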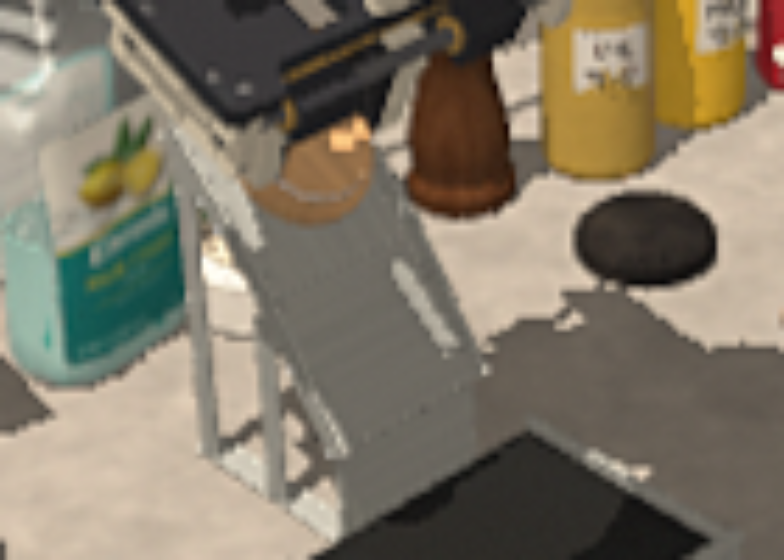

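The lid lies parallel to the slope, plug up, with its middle at crop (310,180) between the rails. I'm lowering the last 15 mm and releasing.

>>> {"api": "step_arm", "payload": {
  "steps": [
    [[-0.02,0,0.07,0,0,0],[-0.03,0,0.12,0,0,0],[-0.038,0,0.148,0,0,0],[-0.038,0,0.148,0,0,0],[-0.038,0,0.148,0,0,0],[-0.038,0,0.148,0,0,0]]
  ]
}}

```text
clock: 20.8
tool_pos: [0.6793, 0.0501, 0.1501]
orientation: [-179.9, 24.0, -169.6]
force: [0.2, -0.3, -1.1]
opening: 0.0489
gripper_force: 30.0
```

>>> {"api": "step_arm", "payload": {
  "steps": [
    [[-0.038,0,0,0,0,0],[0,0,0,0,0,0],[0,0,0,0,0,0],[0,0,0,0,0,0],[0,0,0,0,0,0],[0,0,0,0,0,0],[0,0,0,0,0,0],[0,0,0,0,0,0],[0,0,0,0,0,0],[0,0,0,0,0,0]]
  ],
  "jaw": 0
}}

```text
clock: 21.8
tool_pos: [0.6794, 0.05, 0.1502]
orientation: [-179.9, 24.0, -169.6]
force: [0.4, -0.1, 0.1]
opening: 0.0874
gripper_force: 0.0
```

```bash
python3 - <<'E'
from go import *
o=get_obs(); print(o["clock"],o["opening"])
p,d=snapshot("scene"); c=cal("scene"); C=cloud(d,c); cv2.imwrite("pics/s4.png",cv2.resize(p[160:320,180:380],(750,600))[...,::-1])
u=np.array([np.cos(np.radians(10.4)),np.sin(np.radians(10.4))]); w=np.array([-u[1],u[0]]); O=np.array([.6176,.0377])
P=C[d>0]; X=(P[:,:2]-O)@u; Y=(P[:,:2]-O)@w; s=(X>-.118)&(X<-.01)&(abs(Y)<.065)&(P[:,2]>.012)&(P[:,2]<.06)
print(s.sum(),np.percentile(P[s,2],[5,50,95]),X[s].mean(),Y[s].mean())
Q=P[s&(P[:,2]>.021)]; 
if len(Q)>5: print(cv2.minEnclosingCircle(np.ascontiguousarray(Q[:,:2],np.float32)),len(Q))
E
```

```text
21.8 0.08744513291655819
440 [0.01935713 0.02552673 0.02738027] -0.08668483983832587 0.005772110300077763
((0.5366531610488892, 0.025360770523548126), 0.03419843316078186) 402
```

View pics/s4.png

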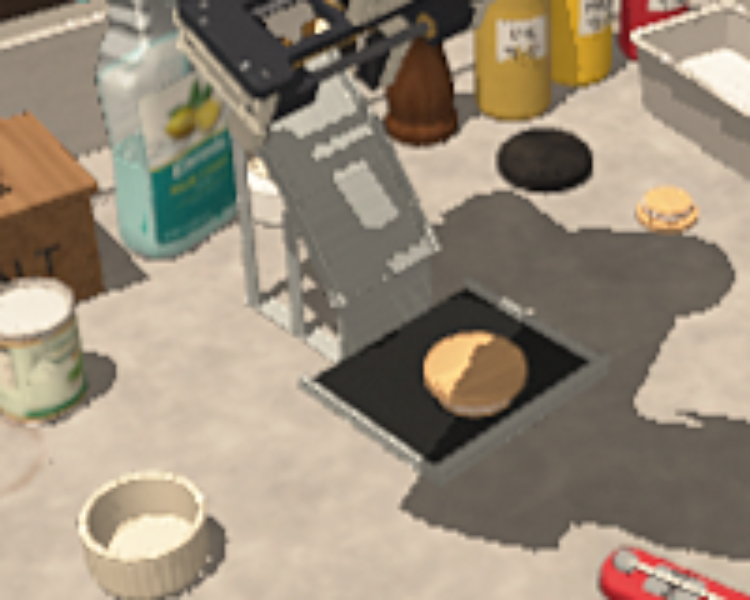

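The lid lies plug down in the tray, at crop (475,372). Its top is at 26 mm, as expected (4+22). Retreating and moving over it.

>>> {"api": "step_arm", "payload": {
  "steps": [
    [[0,0,-0.5,0,0,0],[0,0,-1,0,0,0],[0,0,-1,0,0.28,0],[0,0,-1,0,0.56,0],[0,0,-1,0,0.838,0],[0,0,-1,0,0.838,0],[0,0,-1,0,0.838,0]]
  ]
}}

```text
clock: 22.55
tool_pos: [0.64, 0.0431, 0.2397]
orientation: [-179.9, -0.1, -169.7]
force: [-0.5, -0.4, -0.4]
opening: 0.0877
gripper_force: 0.0
```

```bash
python3 - <<'E'
from go import *
go([.537,.025,.13],lean(0))
E
```

```text
tcp [0.64   0.0431 0.2397] [-1.799e+02 -1.000e-01 -1.697e+02] shift/100mm [1.044 0.009 1.099] turn/.5 [-0.004 -0.004 -0.003] j [  21.   17.   -3.    0.  -70. -101.]
```

>>> {"api": "step_arm", "payload": {
  "steps": [
    [[0.5,0,0,0,0,0],[1,0.01,0.3,0,0,0],[1,0.01,0.7,0,0,0],[1,0.01,1,0,0,0],[1,0.01,1,0,0,0],[1,0.01,1,0,0,0]]
  ]
}}

```text
clock: 23.15
tool_pos: [0.5409, 0.0256, 0.1427]
orientation: [-179.9, 0.1, -169.6]
force: [0.3, 0.7, 0.6]
opening: 0.0876
gripper_force: 0.0
```

```bash
cat > lidm.py <<'E'
from go import *
def circ(P):
    return cv2.minEnclosingCircle(np.ascontiguousarray(P[:,:2],np.float32))
def fit(P):  # LSQ circle on hull
    h=cv2.convexHull(np.ascontiguousarray(P[:,:2],np.float32))[:,0]; A=np.c_[2*h,np.ones(len(h))]; s=np.linalg.lstsq(A,(h**2).sum(1),rcond=None)[0]; return s[:2].round(4),np.sqrt(s[2]+s[:2]@s[:2]).round(4)
E
python3 - <<'E'
from lidm import *
go([.537,.025,.0185],lean(0))
p,d=snapshot("wrist"); C=cloud(d,cal("wrist"))
P=C[(d>0)&(abs(C[...,0]-.537)<.045)&(abs(C[...,1]-.025)<.045)&(C[...,2]>.0205)&(C[...,2]<.031)]
print(len(P),circ(P),fit(P),np.percentile(P[:,2],[5,50,95]))
E
```

```text
tcp [0.5409 0.0256 0.1427] [-1.799e+02  1.000e-01 -1.696e+02] shift/100mm [0.041 0.004 1.242] turn/.5 [-0.005  0.002 -0.001] j [  24.   12.  -23.    0.  -55. -103.]
3158 ((0.5378959774971008, 0.02593790367245674), 0.03194889426231384) (array([0.5379, 0.026 ]), np.float64(0.0315)) [0.0253289  0.02662221 0.0277993 ]
```

>>> {"api": "step_arm", "payload": {
  "steps": [
    [[0.03,0.01,0.4,0,0,0],[0.03,0.01,0.8,0,0,0],[0.03,0.01,0.95,0,0,0],[0.03,0.01,0.95,0,0,0],[0.03,0.01,0.95,0,0,0],[0.03,0.01,0.95,0,0,0]]
  ]
}}

```text
clock: 23.8
tool_pos: [0.5393, 0.0266, 0.0486]
orientation: [-179.9, 0.2, -169.6]
force: [0.0, -0.3, 0.5]
opening: 0.088
gripper_force: 0.0
```

```bash
python3 - <<'E'
from lidm import *
go([.5379,.026,.0185],lean(0))
E
```

```text
tcp [0.5393 0.0266 0.0486] [-179.9    0.2 -169.6] shift/100mm [ 0.016 -0.003  0.301] turn/.5 [-0.003  0.006 -0.001] j [  24.   19.  -29.    0.  -42. -103.]
```

>>> {"api": "step_arm", "payload": {
  "steps": [
    [[0.005,0,0.15,0,0,0],[0.005,0,0.25,0,0,0],[0.005,0,0.29,0,0,0],[0.005,0,0.29,0,0,0],[0.005,0,0.29,0,0,0],[0.005,0,0.29,0,0,0]]
  ]
}}

```text
clock: 24.4
tool_pos: [0.5375, 0.026, 0.0181]
orientation: [-179.9, 0.0, -169.7]
force: [0.2, 0.6, -0.0]
opening: 0.0876
gripper_force: 0.0
```

>>> {"api": "step_arm", "payload": {
  "steps": [
    [[-0.004,0,-0.008,0,0,0],[-0.004,0,-0.008,0,0,0],[-0.004,0,-0.008,0,0,0],[-0.004,0,-0.008,0,0,0],[-0.004,0,-0.008,0,0,0],[-0.004,0,-0.008,0,0,0],[-0.004,0,-0.008,0,0,0]]
  ],
  "jaw": 255
}}

```text
clock: 25.1
tool_pos: [0.5376, 0.026, 0.0184]
orientation: [-179.9, -0.0, -169.7]
force: [-1.3, 0.3, 2.5]
opening: 0.0628
gripper_force: 30.0
```

>>> {"api": "step_arm", "payload": {
  "steps": [
    [[0,0,-0.3,0,0,0],[0,0,-0.7,0,0,0],[0,0,-1,0,0,0],[0,0,-1,0,0,0],[0,0,-1,0,0,0]]
  ]
}}

```text
clock: 25.6
tool_pos: [0.5375, 0.0263, 0.1187]
orientation: [-179.9, 0.0, -169.7]
force: [-0.7, 0.3, -1.4]
opening: 0.0628
gripper_force: 30.0
```

```bash
python3 - <<'E'
from lidm import *
go([.523,.2538,.12],lean(0))
E
```

```text
tcp [0.5375 0.0263 0.1187] [-179.9    0.  -169.7] shift/100mm [-0.265  2.264 -0.016] turn/.5 [-0.003  0.002 -0.003] j [  24.   13.  -25.    0.  -52. -103.]
```

>>> {"api": "step_arm", "payload": {
  "steps": [
    [[-0.22,0.73,-0.05,0,0,0],[-0.22,0.73,-0.05,0,0,0],[-0.22,0.73,-0.05,0,0,0]]
  ]
}}

```text
clock: 25.9
tool_pos: [0.546, 0.1042, 0.1217]
orientation: [-179.9, -0.1, -169.5]
force: [-0.0, -0.1, -1.2]
opening: 0.0629
gripper_force: 30.0
```

>>> {"api": "step_arm", "payload": {
  "steps": [
    [[-0.22,0.73,-0.05,0,0,0],[-0.22,0.73,-0.05,0,0,0],[-0.22,0.73,-0.05,0,0,0]]
  ]
}}

```text
clock: 26.2
tool_pos: [0.5545, 0.1799, 0.1264]
orientation: [-179.9, -0.1, -169.5]
force: [-0.1, -0.7, -0.6]
opening: 0.063
gripper_force: 30.0
```

>>> {"api": "step_arm", "payload": {
  "steps": [
    [[-0.22,0.73,0,0,0,0],[-0.22,0.73,0,0,0,0],[-0.22,0.73,0,0,0,0],[-0.22,0.73,0,0,0,0],[-0.22,0.73,0,0,0,0]]
  ]
}}

```text
clock: 26.7
tool_pos: [0.5625, 0.2521, 0.1268]
orientation: [-179.8, -0.1, -169.7]
force: [-0.7, -0.1, -0.3]
opening: 0.0632
gripper_force: 30.0
```

```bash
python3 - <<'E'
from lidm import *
o=get_obs(); p,d=snapshot("wrist"); c=cal("wrist"); C=cloud(d,c)
cv2.imwrite("pics/w3.png",p[...,::-1])
go([.523,.2538,.08],lean(0)); t=o["tool_pos"]
P=C[(d>0)&(abs(C[...,0]-.523)<.05)&(abs(C[...,1]-.2538)<.05)&(C[...,2]>.030)&(C[...,2]<.045)]
print(len(P),circ(P),fit(P),np.percentile(P[:,2],[5,50,95]))
# held lid top face: relative to TCP
L=C[(d>0)&(abs(C[...,0]-t[0])<.05)&(abs(C[...,1]-t[1])<.031)&(abs(C[...,2]-t[2]-.0078)<.004)]
print("lid",len(L),fit(L),L.min(0)-t,L.max(0)-t,np.median(L[:,2])-t[2])
E
```

```text
tcp [0.5627 0.2521 0.1272] [-1.798e+02 -1.000e-01 -1.697e+02] shift/100mm [0.387 0.089 0.472] turn/.5 [-0.005 -0.004 -0.004] j [  42.   20.  -14.    0.  -56. -122.]
1305 ((0.5240333676338196, 0.2544192671775818), 0.03405563160777092) (array([0.524 , 0.2543]), np.float64(0.0338)) [0.03255287 0.03800276 0.03926664]
lid 6968 (array([0.5603, 0.2522]), np.float64(0.0308)) [-0.03246014 -0.03099819  0.00381545] [0.01810883 0.03098284 0.01179791] 0.007771404900779155
```

View pics/w3.png

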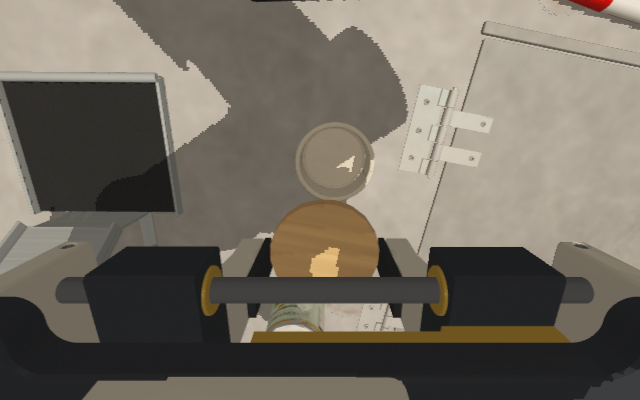

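The wrist view shows the ramekin mouth at (335,160) and the held lid at (325,240). The ramekin is at (0.524, 0.2543) with its rim at 38 mm, and the lid sits centred under the TCP.

>>> {"api": "step_arm", "payload": {
  "steps": [
    [[0.375,0.091,0,0,0,0],[0.375,0.091,0.3,0,0,0],[0.375,0.091,0.6,0,0,0],[0.375,0.091,0.65,0,0,0],[0.375,0.091,0.65,0,0,0],[0.375,0.091,0.65,0,0,0]]
  ]
}}

```text
clock: 27.35
tool_pos: [0.5256, 0.2556, 0.0641]
orientation: [-179.9, 0.1, -169.7]
force: [0.3, 0.3, -0.8]
opening: 0.063
gripper_force: 30.0
```

```bash
python3 - <<'E'
from lidm import *
o=get_obs(); p,d=snapshot("wrist"); c=cal("wrist"); C=cloud(d,c); t=o["tool_pos"]
go([.5243,.2543,.041],lean(0))
L=C[(d>0)&(abs(C[...,0]-t[0])<.05)&(abs(C[...,1]-t[1])<.031)&(abs(C[...,2]-t[2]-.0078)<.004)]
cc=L.mean(0); n=np.linalg.svd(L-cc,full_matrices=False)[2][2]; print("lid normal",n.round(3),L.min(0)-t)
P=C[(d>0)&(abs(C[...,0]-.523)<.04)&(abs(C[...,1]-.2538)<.05)&(C[...,2]>.034)&(C[...,2]<.042)]
print(len(P),P.min(0)if len(P) else 0)
E
```

```text
tcp [0.5257 0.2559 0.0643] [-1.799e+02  1.000e-01 -1.697e+02] shift/100mm [ 0.017 -0.013  0.233] turn/.5 [-0.002  0.003 -0.003] j [  45.   21.  -23.    0.  -47. -125.]
lid normal [-0.011 -0.003  1.   ] [-0.03273892 -0.03099691  0.00382453]
875 [0.48982972 0.22051802 0.03402472]
```

>>> {"api": "step_arm", "payload": {
  "steps": [
    [[0.01,-0.013,0.04,0,0,0],[0.01,-0.013,0.08,0,0,0],[0.01,-0.013,0.11,0,0,0],[0.01,-0.013,0.11,0,0,0],[0.01,-0.013,0.11,0,0,0],[0.01,-0.013,0.11,0,0,0]]
  ]
}}

```text
clock: 28.0
tool_pos: [0.524, 0.2542, 0.052]
orientation: [-179.9, -0.0, -169.7]
force: [-0.2, -0.8, -0.6]
opening: 0.0628
gripper_force: 30.0
```

>>> {"api": "step_arm", "payload": {
  "steps": [
    [[-0.003,0,0.02,0,0,0],[-0.003,0,0.035,0,0,0],[-0.003,0,0.05,0,0,0],[-0.003,0,0.065,0,0,0],[-0.003,0,0.08,0,0,0],[-0.003,0,0.09,0,0,0],[-0.003,0,0.1,0,0,0],[-0.003,0,0.105,0,0,0],[-0.003,0,0.105,0,0,0]]
  ]
}}

```text
clock: 28.9
tool_pos: [0.5242, 0.2541, 0.0413]
orientation: [-179.9, -0.0, -169.7]
force: [-0.4, 0.6, -1.2]
opening: 0.0631
gripper_force: 30.0
```

>>> {"api": "step_arm", "payload": {
  "steps": [
    [[0,0,0.004,0,0,0],[0,0,0.008,0,0,0],[0,0,0.008,0,0,0],[0,0,0.008,0,0,0]]
  ]
}}

```text
clock: 29.3
tool_pos: [0.5242, 0.2541, 0.0406]
orientation: [-179.9, -0.0, -169.7]
force: [0.2, -0.2, -1.0]
opening: 0.0631
gripper_force: 30.0
```

>>> {"api": "step_arm", "payload": {
  "steps": [
    [[0,0,0,0,0,0],[0,0,0,0,0,0],[0,0,0,0,0,0],[0,0,0,0,0,0],[0,0,0,0,0,0],[0,0,0,0,0,0]]
  ],
  "jaw": 0
}}

```text
clock: 29.9
tool_pos: [0.5242, 0.2541, 0.0406]
orientation: [-179.9, -0.0, -169.7]
force: [0.8, -0.4, 0.1]
opening: 0.0875
gripper_force: 0.0
```

>>> {"api": "step_arm", "payload": {
  "steps": [
    [[0,0,-0.2,0,0,0],[0,0,-0.6,0,0,0],[0,0,-1,0,0,0],[0,0,-1,0,0,0],[0,0,-1,0,0,0],[0,0,-1,0,0,0]]
  ]
}}

```text
clock: 30.5
tool_pos: [0.5236, 0.2539, 0.1398]
orientation: [-179.9, -0.1, -169.7]
force: [-0.2, 0.1, 0.4]
opening: 0.0878
gripper_force: 0.0
```

```bash
python3 - <<'E'
from lidm import *
o=get_obs(); print(o["clock"],o["tool_pos"])
for n in("wrist","scene","top"):
    p,d=snapshot(n); C=cloud(d,cal(n))
    if n=="wrist": cv2.imwrite("pics/w4.png",p[...,::-1])
    B=C[(d>0)&(abs(C[...,0]-.524)<.04)&(abs(C[...,1]-.2543)<.04)]
    L=B[(B[:,2]>.0435)&(B[:,2]<.055)]
    if len(L)>20:
        cc=L.mean(0); nn=np.linalg.svd(L-cc,full_matrices=False)[2][2]; print(n,len(L),fit(L),circ(L),np.percentile(L[:,2],[5,50,95]).round(4),"n",nn.round(3))
E
```

```text
30.5 [0.52364207 0.25394325 0.13984682]
wrist 3658 (array([0.5232, 0.2544]), np.float64(0.0316)) ((0.5234131813049316, 0.25457748770713806), 0.03210416063666344) [0.0462 0.0474 0.0485] n [-0.004 -0.001  1.   ]
scene 572 (array([0.5207, 0.2544]), np.float64(0.032)) ((0.5210767984390259, 0.25447550415992737), 0.03308279812335968) [0.045  0.0474 0.0497] n [ 0.012 -0.005 -1.   ]
top 44 (array([0.5009, 0.2531]), np.float64(0.011)) ((0.49691274762153625, 0.25338760018348694), 0.013405249454081059) [0.0445 0.0488 0.0522] n [-0.096 -0.076 -0.992]
```

View pics/w4.png

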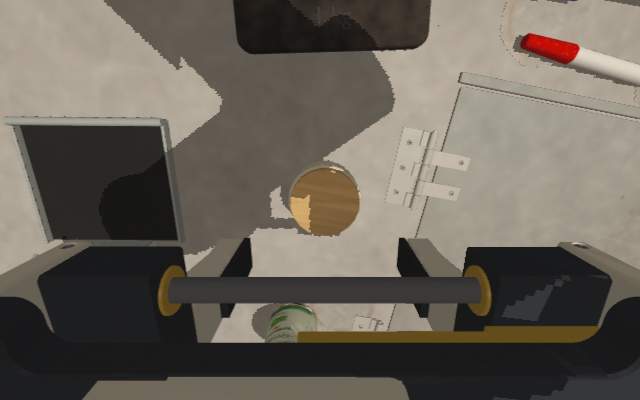

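The lid sits flat on the ramekin, centred at (325,200). Its top is at 47.4 mm (48 expected) and it is level. I'm handing it in.

```bash
python3 -c "
from plant import *
print(close_job())"
```

```text
the job is handed in; nothing more can be done
None
```

The lid was turned over by the ramp, taken from the tray and set level and centred, plug down, in the ramekin's mouth; I handed the job in at about 31 s, and no verdict came back.

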